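Lock the micromanipulator foot with the quarter-turn T-key

ROBOT

A 6-joint arm with a two-finger parallel gripper is mounted at the origin on the work surface. World frame = base frame: x ahead of the robot, y to its left, z up, the work surface at z = 0. Lengths are in m, angles in rad, forces in N, time in s.
With the tool pointing down it reaches from about 0.35 to 0.775 m from the base axis. Payload 5.5 kg.
Tool frame: the origin (TCP) lies midway between the tips of the shut fingers; the grasp point (between the pads) lies grip_point_offset behind it (grip_point_offset is the distance from the TCP to the grasp point, in m); z points along the fingers, y is the direction in which the jaws open and shut (so a half turn about z gives the same grasp; the last joint's range is limited). The gripper opens to 85 mm and grips with 20 to 120 N. Pads are 22 mm wide; open, the fingers measure 114 mm over their backs; the gripper's body (76 mm by 85 mm) begins 54 mm behind the grasp point. The pads swing forward as they close: fully open they stand 13 mm farther back than shut.
Start: joints at [-1.288, 0.313, 0.046, 1.304, 0, 1.431], TCP at [0.236, -0.524, 0.208] pointing down, gripper open.
Joint ranges: [-2.76, 2.76], [-0.86, 1.69], [-1.03, 1.26], [-2.2, 2.34], [-1.47, 1.5], [-3.14, 3.14]. Speed limits (rad/s): [2.57, 2.57, 3.14, 3.14, 3.14, 3.14].

INTERFACE

Orientations are given as a unit quaternion [w, x, y, z].
In Python, from workcell import * gives the robot as it stands.
- The arm moves only by the tool send_rows, never from a script. Its argument "series" is one flat list of numbers, 7 for each row, row after row: the shift along the tool's x, y, z in cm, then the turn, a rotation vector about the tool's x, y, z in degrees, then the opening, from 0 (shut) to 1 (fully open). A call has 1 to 10 rows; each row is the pose to reach, as a shift and turn from the pose commanded when the call began, along the tool's axes at that moment; what a row does not reach only later rows make up. A row lasts 1/12 s, in which the tool goes at most 41.7 mm and 7.16 degrees, less where a joint would pass 70% of its speed; a pose out of reach is approached as far as the arm can. A call with a gripper value outside its range is refused whole. The fingers move at their own pace and stop on an object; "newtons" is the grip in N (left out, the last holds). Time passes only in rows, so rows that repeat a pose let the fingers close. It gives the time, the measured TCP pose, the force and the opening at its end, in the units of the state.
- get_state(): the state, without advancing time (a new reading comes with each control period).
- read_camera(name): name is "scene" or "top" or "wrist"; returns the picture (480x640x3 uint8, blue, green, red); there is no depth.
- camera_info(name): a dict with "K" (3x3 intrinsics, pixels), "xyz" and "attitude" of the camera in the world. Camera axes: x right, y down, z forward; pixel columns grow to the right and rows downward; lengths in m; the calibration is good to about 2 mm. The wrist camera is an equidistant fisheye: a pixel r from the principal point sees the ray r / f radians off the axis. A picture is of the moment at which its call begins: read the wrist's pose just before it. camera_info takes no time and is no camera call; for the wrist camera it gives the pose at the moment of the call.
- hand_in(): hands the job in, once; it reports no verdict.
Trained networks look in the newest picture that a camera, given by its name, has taken for a name from the list of things; names that differ only in an ending like _2 or _b are one class to them, and where a whole thing is asked for, a point or a joint stands for the part that bears it (a point fixed in the world has none). Each returns a list of dicts, best first, with "p" (0 to 1); they miss things now and then, are a little off and sometimes report something else, mostly with a low value. They report only what shows in the picture. A call takes as long as a camera call. They do not tell look-alikes from the thing itself.
- silhouettes(camera, label): "pixels" (480x640 bool, what is visible of it) and "box" ([left, top, width, height] in pixels, round what is visible of it).
The state is a dict: "clock": time; "joint_pos": joint angles; "qvel": joint speeds; "tau": joint torques, N m; "tcp_pos": TCP position; "orientation": TCP orientation; "wrist_force": force on the tool from outside, world axes, zero at the start; "ft_torque": the same for the moment, N m; "finger_gap": finger opening in m.
Only numpy, scipy, OpenCV 4.12 (cv2) and the standard library are available. Lean on these libraries where they do the work, as an engineer would, in place of code of your own. Each camera call takes 0.05 s, during which the arm holds its last target. There are 200 camera calls.

TASK

Take the T-key out of its parking block, pass its T-head down through the slot in the micromanipulator's foot, push it down against the spring inside, turn it a quarter turn and let it rise so that it stays locked, upright and let go. The foot has play, so feel for the slot gently and never push the key hard against the mount (about 35 N is too much); leave the other things on the bench where they stand.

Things in the scene. Friction and masses are not known exactly. Their poses are not given: they have to be found in the camera images.
- key: Loose bare-metal T-key, about 80 g, upright; origin: centre of the T-head's underside, z up. T-head: bar 30 (key x) x 9 (y) x 8 mm high, sharp-edged. Then a round shank, 9 mm diameter, up to z = 38 mm, and a flat wing grip 34 mm (key x, parallel to the head) x 12 mm thick (y), from z = 38 to 72 mm. Same after a half turn.
- key_grip (a point): The point on the key to grip: on its axis, 58 mm above its underside. Grip across the 12 mm thickness (along key y).
- holder: Fixed grey parking block 64 x 50 x 30 mm (x, y, z), origin under its centre. The key stands in a close slot in it, about 1 to 1.5 mm clear of the T-head each way, long side along the block's x; its floor is 8 mm above the bench, 22 mm deep. Lift the key straight up by more than 25 mm to free it.
- mount: Fixed dark steel base, about 150 mm (x) by 190 mm (y); origin on the bench straight below slot_ref, z up. On it an aluminium foot plate 88 x 80 x 8 mm (top 45 mm above the bench) with a through slot 11.5 mm wide (mount x) by 38 mm long (mount y). On the foot, 90 to 150 mm from the slot towards mount -y, stands a column 140 mm tall.
- slot_ref (a point): Reference point level with the foot's top; axes of the mount (x across the slot, y along it). The slot is NOT here: the foot has play, and the slot's centre lies anywhere from 2 to 26 mm from this point towards mount +x (on it along y, but centre the head lengthways by feel too). The foot slides along x only under more than about 20 N. Touch down at about 10 mm/s or less.
- pad_rest (a point): Heights inside the slot, at mid-play (14 mm along mount +x from slot_ref): 12 mm below the foot's top the key's underside meets a sprung pad, which pushes up with 4 N at first and 0.8 N more per mm, and stops hard 25 mm below the foot's top.
- lock_level (a point): At mid-play, 16 mm below the foot's top: height of the key's underside when locked, T-head along mount x (a quarter turn either way from the slot), held up by the spring in a groove 7 mm wider than the head. The groove's ribs are 4 mm deep: to turn, hold the underside 21 to 24 mm below the foot's top (about 11 to 14 N).
- warmer: Bystander: fixed white block 64 x 70 x 33 mm with a steel top, without any hole; origin under its centre.
- dish: Bystander: loose clear culture dish, 58 mm across, 15 mm high; origin under its centre.
- objective: Bystander: loose aluminium microscope objective, 30 mm across, 42 mm high, standing; origin under its centre.
- vial: Bystander: loose amber bottle, 36 mm across, 70 mm high; origin under its centre.
- weight: Bystander: loose steel cylinder, 32 mm across, 30 mm high; origin under its centre.
There are look-alikes about, which are no part of the job. Of the things like the key, leave any that is green or pink; of the rest the smaller one is meant.

How it is judged:
By the outcome, as a careful person would: the job done as asked, in the order asked, and still so for the second after the job is handed in, with the robot touching nothing.
It also fails if it takes over 67 s, if anything falls off the work surface, if the arm or the gripper's body presses on something with over 40 N, if the wrist force passes 120 N, or if a joint passes its speed limit or range.

## Working session

There is one attempt and no reset: what is moved stays moved. The work goes in short steps, Python scripts to look and compute and a tool call to move; the robot and the scene stay as the last step left them, time stands still between calls to the robot, and variables do not carry over. Pictures are saved under pics/ and viewed, about 8 in all and at most 12, crops included, and the job is handed in when it is done.

Besides the shell and the picture viewer there is one more tool, called after ">>>" as name(argument=value, ...) on one line, values as JSON. send_rows: Moves the arm, as the interface text tells. Its arguments: {"type":"object","properties":{"series":{"type":"array"},"newtons":{"type":"number"}},"required":["series"]}

```bash
mkdir -p pics; ls; python3 - <<'E'
from workcell import *
import cv2,numpy as np
s=get_state();print(s)
for c in("scene","top","wrist"):
    print(c,camera_info(c)); im=read_camera(c); cv2.imwrite(f"pics/{c}0.png",im)
    for l in("key","holder","mount","warmer","vial"):
        print(l,[(round(d['p'],2),d['box']) for d in silhouettes(c,l)])
E
```

```text
pics
{'clock': 0.0, 'joint_pos': array([-1.28757086e+00,  3.14023396e-01,  4.49605035e-02,  1.30360270e+00,
        6.42216558e-06,  1.43119269e+00]), 'qvel': array([ 0.00064658,  0.00136471, -0.00136737,  0.00170483, -0.00122841,
       -0.00083115]), 'tau': array([-1.02019126e-04, -4.80630183e+01,  2.98531348e+01,  1.95249554e-02,
       -2.92785717e-04, -2.00978297e-05]), 'tcp_pos': array([ 0.23577863, -0.52381746,  0.20698828]), 'orientation': array([-9.32456781e-04,  9.77734633e-01,  2.09843070e-01, -6.38565343e-05]), 'wrist_force': array([-0.10018116, -0.49069647,  0.04834588]), 'ft_torque': array([ 0.02968202,  0.01287213, -0.0734271 ]), 'finger_gap': 0.08535214222567039}
scene {'K': array([[468.59774953,   0.        , 316.85021427],
       [  0.        , 468.59774953, 238.07358562],
       [  0.        ,   0.        ,   1.        ]]), 'xyz': array([1.01669658, 0.28498508, 0.49395521]), 'attitude': array([-0.21625748,  0.45389207,  0.78853242, -0.35416283])}
key [(0.76, [469.5, 219.9, 48.3, 60.7]), (0.67, [409.2, 260.1, 17.7, 52.3]), (0.6, [391.6, 312.7, 34.3, 86.8]), (0.56, [
[... 490 characters left out ...]
7000076 ,  0.71370701, -0.01528751])}
key [(0.93, [200.6, 123.9, 25.4, 40.8]), (0.76, [166.5, 214.9, 22.9, 20.6]), (0.61, [229.1, 214.2, 17.2, 23.1]), (0.57, [167.3, 285.6, 48.0, 16.9])]
holder [(0.78, [161.2, 202.8, 49.7, 49.0])]
mount [(0.69, [433.4, 126.1, 188.4, 136.2])]
warmer [(0.75, [250.7, 255.9, 51.5, 49.8])]
vial [(0.59, [258.4, 139.7, 19.8, 30.0])]
wrist {'K': array([[371.64829954,   0.        , 319.40638345],
       [  0.        , 371.64829954, 243.67524538],
       [  0.        ,   0.        ,   1.        ]]), 'xyz': array([ 0.30477247, -0.4951252 ,  0.37433244]), 'attitude': array([ 0.12427984,  0.8305744 , -0.53692999, -0.08004295])}
key []
holder []
mount []
warmer []
vial []
```

View pics/top0.png

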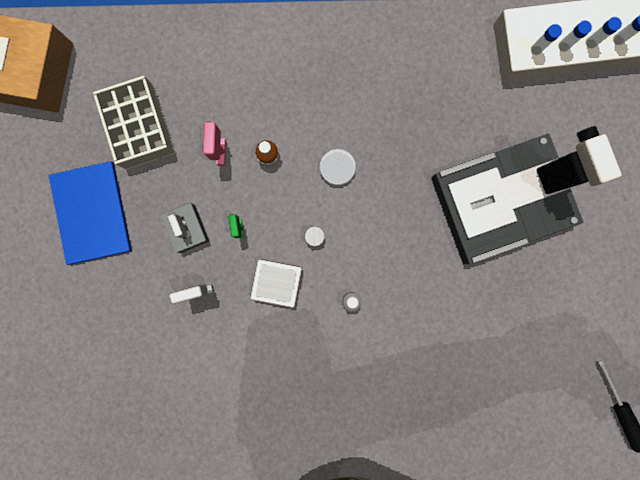

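View pics/scene0.png

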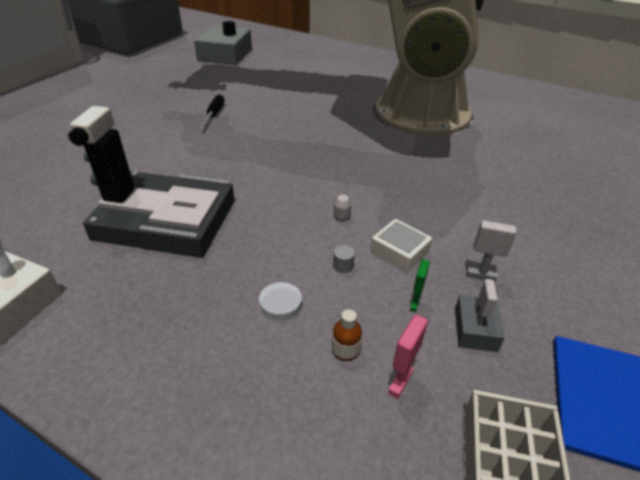

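Top view: the bare key sits in the holder at (176,224). The bigger bare one stands loose at (185,295), with the green one at (236,226) and the pink one at (215,143). The slot shows at (483,201) in the foot, and the column is toward (565,172).

```bash
cat > h.py <<'E'
from workcell import *
import cv2,numpy as np
from scipy.spatial.transform import Rotation as R
def rot(q): return R.from_quat(np.roll(q,-1))
def ray(c,uv,info=None):
    i=info or camera_info(c);K=i["K"];x=(uv[0]-K[0,2])/K[0,0];y=(uv[1]-K[1,2])/K[1,1]
    if c=="wrist":
        r=np.hypot(x,y);d=np.array([x/r*np.sin(r),y/r*np.sin(r),np.cos(r)]) if r>1e-9 else np.array([0,0,1.])
    else:d=np.array([x,y,1.])
    return i["xyz"],rot(i["attitude"]).apply(d)
def onplane(c,uv,z,info=None):
    o,d=ray(c,uv,info);return o+d*(z-o[2])/d[2]
def proj(c,p,info=None):
    i=info or camera_info(c);q=rot(i["attitude"]).inv().apply(np.asarray(p)-i["xyz"]);K=i["K"]
    if c=="wrist":
        r=np.hypot(*q[:2]);t=np.arctan2(r,q[2]);u=q[:2]/r*t
    else:u=q[:2]/q[2]
    return u*K[0,0]+K[:2,2]
E
python3 - <<'E'
from h import *
im=cv2.imread("pics/top0.png")
a=cv2.resize(im[170:240,440:530],None,fx=6,fy=6,interpolation=cv2.INTER_CUBIC)
b=cv2.resize(im[190:262,150:215],None,fx=6,fy=6,interpolation=cv2.INTER_CUBIC)
h=max(a.shape[0],b.shape[0]);pad=lambda x:cv2.copyMakeBorder(x,0,h-x.shape[0],0,0,cv2.BORDER_CONSTANT)
o=np.hstack([pad(a)[:, :400],pad(b)]);cv2.imwrite("pics/crop.png",o);print(o.shape)
g=cv2.cvtColor(im,cv2.COLOR_BGR2GRAY)
m=np.zeros_like(g);m[190:213,466:500]=(g[190:213,466:500]<150)*255
for c in cv2.findContours(m,0,2)[0]:
    if cv2.contourArea(c)>10:
        r=cv2.minAreaRect(c);print(r,onplane("top",r[0],.045)); print([onplane("top",p,.045)[:2].round(4) for p in cv2.boxPoints(r)])
for n,uv,z in[("col",(560,172),.045),("holder",(186,228),.03),("key",(176,224),.08),("warm",(276,283),.033),("green",(236,226),.06)]:print(n,onplane("top",uv,z))
E
```

```text
(432, 790, 3)
((482.7500305175781, 201.75), (6.957010269165039, 23.084627151489258), 71.56504821777344) [ 0.59892572 -0.18577333  0.045     ]
[array([ 0.5988, -0.1672]), array([ 0.6094, -0.2014]), array([ 0.5991, -0.2044]), array([ 0.5884, -0.1702])]
col [ 0.64280593 -0.30676193  0.045     ]
holder [0.56842195 0.27768881 0.03      ]
key [0.57088781 0.27967481 0.08      ]
warm [0.47938099 0.13683609 0.033     ]
green [0.56771337 0.19399896 0.06      ]
```

View pics/crop.png

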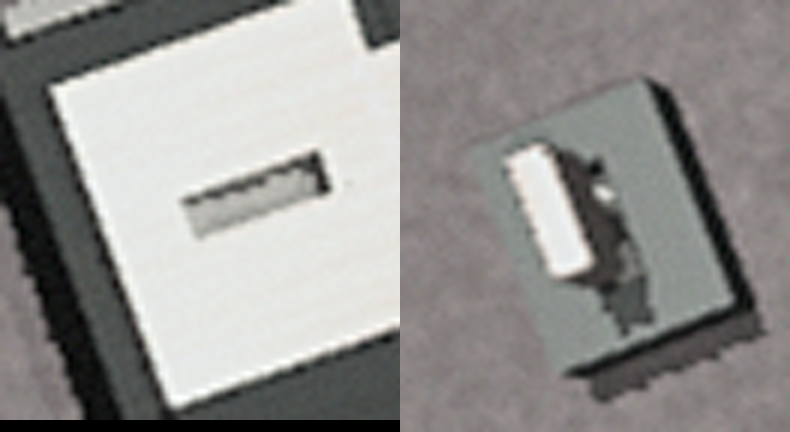

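```bash
cat >> h.py <<'E'
def plan(xyz,yaw):
    s=get_state();A=rot(s["orientation"]);B=R.from_euler("ZX",[yaw,180],degrees=True)
    print("shift cm",(A.inv().apply(np.array(xyz)-s["tcp_pos"])*100).round(2),"rot",(A.inv()*B).as_rotvec(degrees=True).round(2),"dist",np.linalg.norm(xyz-s["tcp_pos"]).round(3))
def crop2(c,x,y,sx,sy): return (x/6+sx-.4,y/6+sy-.4)
E
python3 - <<'E'
from h import *
print(grip_point_offset)
W=[onplane("top",crop2("",x-400,y,150,190),.08)[:2] for x,y in((505,157),(548,143),(592,268),(552,282))]
print("wing",np.round(W,4),np.mean(W,0)); a=(W[2]+W[3]-W[0]-W[1])/2;print(np.linalg.norm(a),np.degrees(np.arctan2(a[1],a[0])))
H=[onplane("top",crop2("",x-400,y,150,190),.03)[:2] for x,y in((470,150),(645,78),(735,300),(560,375))]
print("hold",np.round(H,4),np.mean(H,0)); a=(H[2]+H[3]-H[0]-H[1])/2;print(np.linalg.norm(a),np.degrees(np.arctan2(a[1],a[0])))
S=[onplane("top",crop2("",x,y,440,170),.045)[:2] for x,y in((180,203),(320,152),(330,192),(198,240))]
print("slot",np.round(S,4),np.mean(S,0)); a=(S[2]+S[1]-S[0]-S[3])/2;print(np.linalg.norm(a),np.degrees(np.arctan2(a[1],a[0])))
print(rot(camera_info("wrist")["attitude"]).as_matrix()[:,2])
plan(np.array([.571,.28,.2]),199)
E
```

```text
0.0187
wing [[0.5834 0.2928]
 [0.5866 0.2822]
 [0.5555 0.2715]
 [0.5522 0.2814]] [0.56943994 0.28194981]
0.03304221095248275 -160.4434571776676
hold [[0.5904 0.3167]
 [0.6085 0.2704]
 [0.5495 0.2472]
 [0.5307 0.2933]] [0.56978835 0.28187734]
0.0637512638309518 -158.5688106293861
slot [[ 0.5967 -0.1654]
 [ 0.6092 -0.2019]
 [ 0.5988 -0.2041]
 [ 0.5871 -0.1697]] [ 0.59794264 -0.1852539 ]
0.037418035606887404 -71.12292411367171
[-0.26642056 -0.12049924 -0.95629494]
shift cm [ 63.56 -59.61   0.79] rot [ 0.0000e+00  2.0000e-02 -1.7478e+02] dist 0.871
```

>>> send_rows(series=[25.4,-23.8,0,0,0,-70,1,25.4,-23.8,0,0,0,-70,1,25.4,-23.8,0,0,0,-70,1,25.4,-23.8,0,0,0,-70,1,25.4,-23.8,0,0,0,-70,1,25.4,-23.8,0,0,0,-70,1,25.4,-23.8,0,0,0,-70,1,25.4,-23.8,0,0,0,-70,1,25.4,-23.8,0,0,0,-70,1,25.4,-23.8,0,0,0,-70,1])

```text
clock: 1.73
tcp_pos: [0.3706, -0.1997, 0.2082]
orientation: [0.0, 0.676, 0.736, 0.0]
wrist_force: [-0.6, -0.1, 0.3]
finger_gap: 0.0854
```

```bash
python3 -c "
from h import *
plan(np.array([.5695,.282,.2]),200)"
```

```text
shift cm [46.31 23.9   0.86] rot [ 5.0000e-02  2.0000e-02 -1.0513e+02] dist 0.521
```

>>> send_rows(series=[46.3,23.9,0.8,0,0,-105,1,46.3,23.9,0.8,0,0,-105,1,46.3,23.9,0.8,0,0,-105,1,46.3,23.9,0.8,0,0,-105,1,46.3,23.9,0.8,0,0,-105,1,46.3,23.9,0.8,0,0,-105,1,46.3,23.9,0.8,0,0,-105,1,46.3,23.9,0.8,0,0,-105,1,46.3,23.9,0.8,0,0,-105,1,46.3,23.9,0.8,0,0,-105,1])

```text
clock: 2.57
tcp_pos: [0.5337, 0.1824, 0.2016]
orientation: [0.0, 0.12, 0.993, -0.0]
wrist_force: [1.3, -0.3, 1.2]
finger_gap: 0.0854
```

```bash
python3 -c "
from h import *
plan(np.array([.5695,.282,.2]),200)"
```

```text
shift cm [-1.11 10.53  0.16] rot [-1.000e-02  4.000e-02 -3.378e+01] dist 0.106
```

>>> send_rows(series=[-1.1,10.5,0.2,0,0,-33.8,1,-1.1,10.5,0.2,0,0,-33.8,1,-1.1,10.5,0.2,0,0,-33.8,1,-1.1,10.5,0.2,0,0,-33.8,1,-1.1,10.5,0.2,0,0,-33.8,1,-1.1,10.5,0.2,0,0,-33.8,0.7,-1.1,10.5,0.2,0,0,-33.8,0.7])

```text
clock: 3.15
tcp_pos: [0.5695, 0.2793, 0.1993]
orientation: [-0.0, -0.169, 0.986, -0.0]
wrist_force: [-0.7, 0.6, -0.6]
finger_gap: 0.0642
```

```bash
python3 - <<'E'
from h import *
i=camera_info("wrist");im=read_camera("wrist");cv2.imwrite("pics/w1.png",im)
plan(np.array([.5695,.282,.2]),200)
t=np.radians(20.3);X=np.array([np.cos(t),np.sin(t),0]);Y=np.array([-X[1],X[0],0])
for n,z,l,w in(("wing",.08,.017,.006),("holder",.03,.032,.025)):
    P=[np.array([.5695,.282,z])+a*l*X+b*w*Y for a,b in((1,1),(1,-1),(-1,-1),(-1,1))]
    p=np.array([proj("wrist",q,i) for q in P]);print(n,p.round(1));cv2.polylines(im,[p.round().astype(int)],True,(0,0,255))
cv2.imwrite("pics/w1b.png",im)
E
```

```text
shift cm [-0.1   0.27 -0.06] rot [-0.   -0.01 -0.51] dist 0.003
wing [[332.2 249.3]
 [317.4 249.5]
 [316.7 208.2]
 [332.  208. ]]
holder [[350.5 248. ]
 [297.9 248.7]
 [295.9 181.4]
 [351.  180.8]]
```

View pics/w1b.png

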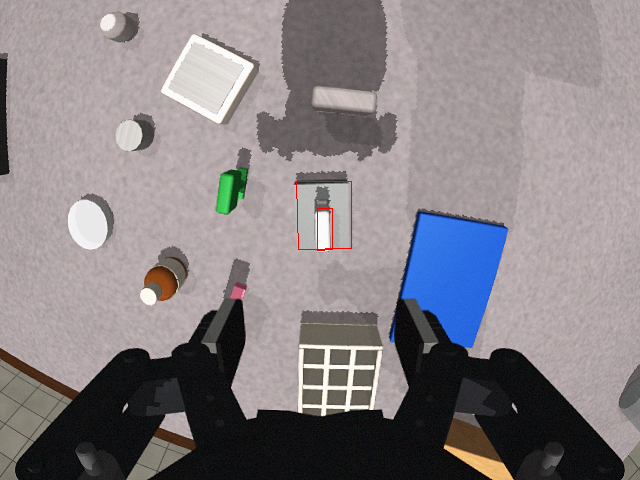

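>>> send_rows(series=[0,0,3,0,0,0,0.6,0,0,6,0,0,0,0.6,0,0,9,0,0,0,0.6,0,0,11.5,0,0,0,0.6,0,0,13.5,0,0,0,0.6,0,0,14.8,0,0,0,0.6,0,0,15.3,0,0,0,0.6,0,0,15.3,0,0,0,0.6,0,0,15.3,0,0,0,0.6])

```text
clock: 3.95
tcp_pos: [0.57, 0.279, 0.0472]
orientation: [0.0, -0.17, 0.985, 0.0]
wrist_force: [0.2, 0.3, -0.2]
finger_gap: 0.0513
```

```bash
python3 - <<'E'
from h import *
plan(np.array([.5695,.282,.0473]),200.2)
i=camera_info("wrist");im=read_camera("wrist");cv2.imwrite("pics/w2.png",im)
d=silhouettes("wrist","key");
for k in d: print(round(k['p'],2),k['box'])
print(proj("wrist",[.5695,.282,.08],i))
E
```

```text
shift cm [-0.05  0.3  -0.01] rot [-0.01  0.04 -0.63] dist 0.003
0.93 [300.6, 23.0, 147.8, 80.8]
0.74 [129.3, 188.9, 73.3, 98.7]
0.71 [309.2, 250.0, 31.4, 111.2]
0.67 [140.2, 408.5, 55.8, 71.5]
[330.45025637 322.88671071]
```

View pics/w2.png

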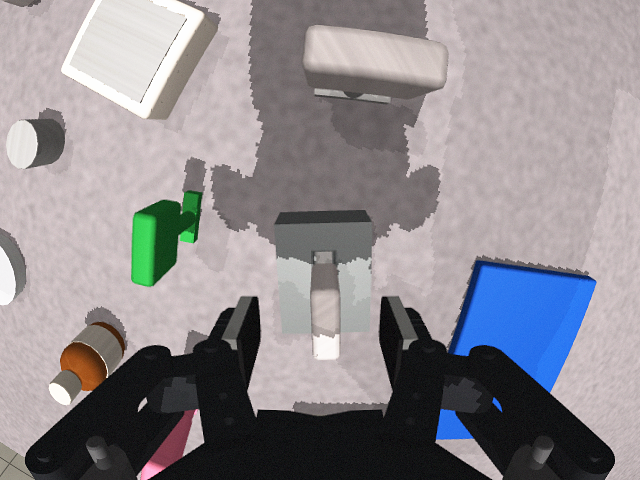

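The key's wing is centred at column 325, between the fingers whose centre is at column 320. That leaves the key about 2 mm to tool +y, so I shift and then close.

>>> send_rows(series=[0,0.2,0,0,0,-0.5,0.6,0,0.2,0,0,0,-0.5,0.4,0,0.2,0,0,0,-0.5,0.25,0,0.2,0,0,0,-0.5,0.1,0,0.2,0,0,0,-0.5,0,0,0.2,0,0,0,-0.5,0,0,0.2,0,0,0,-0.5,0,0,0.2,0,0,0,-0.5,0,0,0.2,0,0,0,-0.5,0], newtons=50)

```text
clock: 4.8
tcp_pos: [0.5693, 0.2813, 0.047]
orientation: [0.001, -0.175, 0.985, 0.0]
wrist_force: [0.4, 0.7, 5.5]
finger_gap: 0.0101
```

>>> send_rows(series=[0,0,0,0,0,0,0,0,0,-0.3,0,0,0,0,0,0,-0.8,0,0,0,0,0,0,-1.5,0,0,0,0,0,0,-2.5,0,0,0,0,0,0,-4,0,0,0,0,0,0,-6,0,0,0,0,0,0,-8.5,0,0,0,0,0,0,-10,0,0,0,0,0,0,-10,0,0,0,0], newtons=80)

```text
clock: 5.63
tcp_pos: [0.5713, 0.282, 0.1515]
orientation: [0.004, -0.175, 0.985, 0.001]
wrist_force: [0.6, 0.5, -0.2]
finger_gap: 0.0092
```

```bash
python3 - <<'E'
from h import *
s=get_state();print(s["wrist_force"],s["ft_torque"],s["finger_gap"],s["joint_pos"])
i=camera_info("wrist");im=read_camera("wrist");cv2.imwrite("pics/w3.png",im)
im2=read_camera("scene");o=cv2.resize(im2[150:390,380:560],None,fx=2.2,fy=2.2)
cv2.imwrite("pics/c3.png",np.hstack([o,im[0:480,180:480][:o.shape[0]] if o.shape[0]<=480 else cv2.copyMakeBorder(im[:,180:480],0,o.shape[0]-480,0,0,cv2.BORDER_CONSTANT)]))
plan(np.array([.60,-.185,.16]),108)
E
```

```text
[ 0.61374839  0.47306046 -0.24089627] [ 0.03644445 -0.04423189 -0.00622463] 0.009245882538320925 [ 3.32624693e-01  4.47175792e-01  1.04655673e-01  1.22078432e+00
 -1.04607483e-04 -1.89760966e-02]
shift cm [ 13.18 -44.83  -1.29] rot [7.000e-02 9.000e-02 9.214e+01] dist 0.467
```

View pics/c3.png

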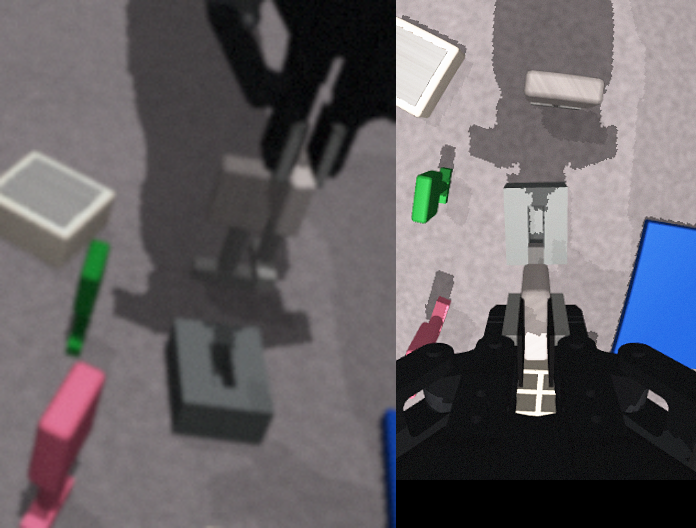

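>>> send_rows(series=[13.2,-44.8,-1.6,0,0,92.1,0,13.2,-44.8,-1.6,0,0,92.1,0,13.2,-44.8,-1.6,0,0,92.1,0,13.2,-44.8,-1.6,0,0,92.1,0,13.2,-44.8,-1.6,0,0,92.1,0,13.2,-44.8,-1.6,0,0,92.1,0,13.2,-44.8,-1.6,0,0,92.1,0,13.2,-44.8,-1.6,0,0,92.1,0,13.2,-44.8,-1.6,0,0,92.1,0,13.2,-44.8,-1.6,0,0,92.1,0])

```text
clock: 6.57
tcp_pos: [0.5946, -0.1361, 0.159]
orientation: [-0.001, 0.437, 0.899, -0.0]
wrist_force: [1.3, 0.1, -1.3]
finger_gap: 0.0095
```

```bash
python3 -c "
from h import *
plan(np.array([.598,-.185,.165]),108)"
```

```text
shift cm [-4.05 -2.76 -0.61] rot [-0.11 -0.13 20.17] dist 0.049
```

>>> send_rows(series=[-4,-2.8,-0.6,0,0,20,0,-4,-2.8,-0.6,0,0,20,0,-4,-2.8,-0.6,0,0,20,0,-4,-2.8,-0.6,0,0,20,0,-4,-2.8,-0.6,0,0,20,0,-4,-2.8,-0.6,0,0,20,0])

```text
clock: 7.07
tcp_pos: [0.5984, -0.1823, 0.1657]
orientation: [-0.001, 0.583, 0.813, -0.0]
wrist_force: [0.0, -0.1, -0.7]
finger_gap: 0.0091
```

```bash
python3 - <<'E'
from h import *
plan(np.array([.598,-.185,.165]),108.3)
s=get_state();print(s["tcp_pos"],rot(s["orientation"]).as_matrix().round(3))
i=camera_info("wrist");im=read_camera("wrist");cv2.imwrite("pics/w4.png",im);np.save("w4.npy",np.r_[i["xyz"],i["attitude"]])
p=proj("wrist",[.598,-.1853,.045],i);print(p)
def c(im): return cv2.resize(im[150:350,240:400],None,fx=2.5,fy=2.5,interpolation=cv2.INTER_CUBIC)
cv2.imwrite("pics/c4.png",np.hstack([c(im),c(cv2.imread("pics/w3.png"))]))
E
```

```text
shift cm [-0.24 -0.12  0.07] rot [-0.08 -0.08  0.41] dist 0.003
[ 0.59835621 -0.18232296  0.16567332] [[-0.321  0.947 -0.002]
 [ 0.947  0.321  0.001]
 [ 0.001 -0.001 -1.   ]]
[317.54781631 229.36863634]
```

View pics/c4.png

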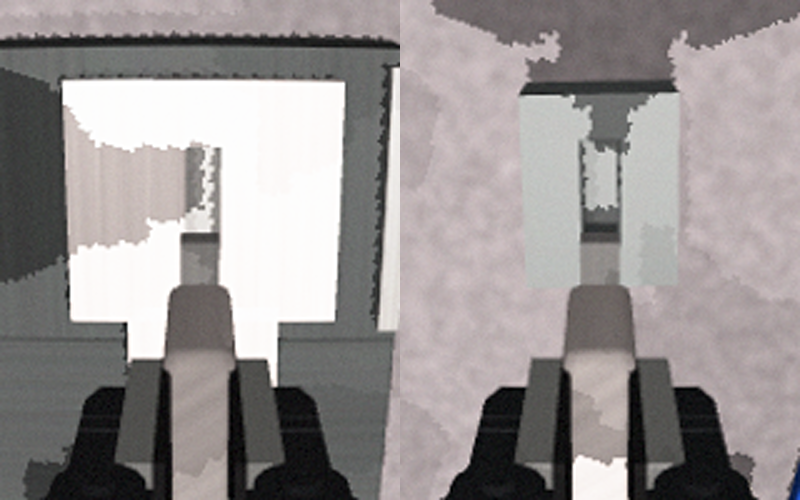

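```bash
python3 - <<'E'
from h import *
i=camera_info("wrist");v=np.load("w4.npy");i["xyz"],i["attitude"]=v[:3],v[3:]
T=np.array([.59836,-.18232]);Rt=rot(get_state()["orientation"]).as_matrix()
px=lambda x,y:((x+.5)/2.5+240-.5,(y+.5)/2.5+150-.5)
for n,x,y,z in(("slotL",186,150,.045),("slotR",221,150,.045),("slotC far",203.5,146,.045),("slotLlow",186,215,.045),("slotRlow",219.5,215,.045),("headL",182,236,.1345),("headR",218.5,236,.1345),("footL",62,80,.045),("footR",346,80,.045),("footBL",70,322,.045),("footBR",337,322,.045)):
    P=onplane("wrist",px(x,y),z,i);d=P[:2]-T;print(n,P.round(4),"tool xy mm",(1000*Rt[:2,:2].T@d).round(1))
E
```

```text
slotL [ 0.5903 -0.171   0.045 ] tool xy mm [13.3 -4. ]
slotR [ 0.6007 -0.1674  0.045 ] tool xy mm [13.3  7. ]
slotC far [ 0.5951 -0.168   0.045 ] tool xy mm [14.6  1.5]
slotLlow [ 0.5971 -0.1912  0.045 ] tool xy mm [-8.  -4.1]
slotRlow [ 0.6072 -0.1877  0.045 ] tool xy mm [-8.   6.7]
headL [ 0.5911 -0.1718  0.1345] tool xy mm [12.3 -3.5]
headR [ 0.5988 -0.1691  0.1345] tool xy mm [12.4  4.6]
footL [ 0.5464 -0.162   0.045 ] tool xy mm [ 35.9 -42.7]
footR [ 0.6304 -0.1334  0.045 ] tool xy mm [36. 46.]
footBL [ 0.5719 -0.239   0.045 ] tool xy mm [-45.3 -43.2]
footBR [ 0.6569 -0.2102  0.045 ] tool xy mm [-45.2  46.5]
```

>>> send_rows(series=[-0.1,0.1,1.5,0,0,0,0,-0.1,0.1,3,0,0,0,0,-0.1,0.1,4.5,0,0,0,0,-0.1,0.1,5.7,0,0,0,0,-0.1,0.1,6.5,0,0,0,0,-0.1,0.1,7,0,0,0,0,-0.1,0.1,7,0,0,0,0,-0.1,0.1,7,0,0,0,0])

```text
clock: 7.78
tcp_pos: [0.6004, -0.1835, 0.0971]
orientation: [0.0, 0.584, 0.812, -0.0]
wrist_force: [-0.2, 0.1, -0.5]
finger_gap: 0.0095
```

```bash
python3 - <<'E'
from h import *
s=get_state();print(s["tcp_pos"],s["wrist_force"])
i=camera_info("wrist");im=read_camera("wrist");cv2.imwrite("pics/w5.png",im);np.save("w5.npy",np.r_[i["xyz"],i["attitude"],s["tcp_pos"]])
cv2.imwrite("pics/c5.png",cv2.resize(im[170:370,260:380],None,fx=5,fy=5,interpolation=cv2.INTER_CUBIC)[:600])
E
```

```text
[ 0.6004185  -0.1835122   0.09705251] [-0.19458282  0.08488014 -0.51623396]
```

View pics/c5.png

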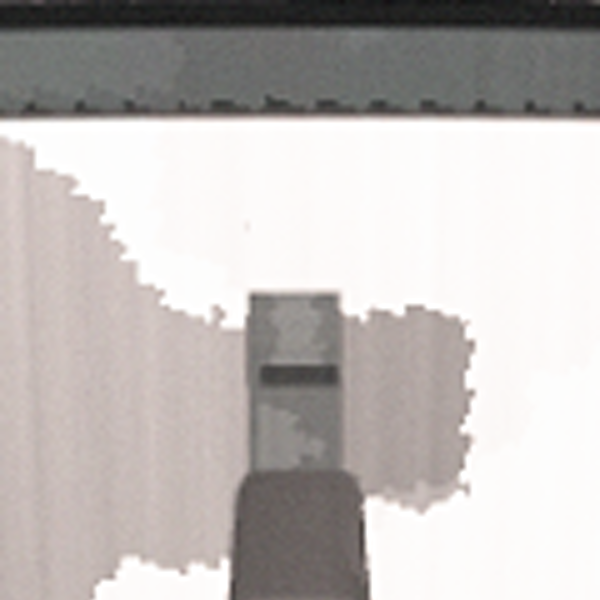

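Head centred at column 299 against slot centre 294.5 (crop scale about 8 px/mm), so about 0.5 mm right. It needs about 1 mm forward lengthways. I correct that and feel down slowly.

>>> send_rows(series=[0.1,-0.05,0.1,0,0,0,0,0.1,-0.05,0.3,0,0,0,0,0.1,-0.05,0.5,0,0,0,0,0.1,-0.05,0.7,0,0,0,0,0.1,-0.05,0.85,0,0,0,0,0.1,-0.05,0.92,0,0,0,0,0.1,-0.05,0.99,0,0,0,0,0.1,-0.05,1.06,0,0,0,0,0.1,-0.05,1.13,0,0,0,0,0.1,-0.05,1.2,0,0,0,0])

```text
clock: 8.67
tcp_pos: [0.5995, -0.183, 0.0847]
orientation: [0.0, 0.584, 0.812, -0.0]
wrist_force: [0.3, -0.3, -1.4]
finger_gap: 0.0093
```

>>> send_rows(series=[0,0,0.07,0,0,0,0,0,0,0.14,0,0,0,0,0,0,0.21,0,0,0,0,0,0,0.28,0,0,0,0,0,0,0.35,0,0,0,0])

```text
clock: 9.08
tcp_pos: [0.5995, -0.183, 0.0812]
orientation: [0.0, 0.584, 0.812, -0.0]
wrist_force: [0.0, 0.1, -0.4]
finger_gap: 0.0094
```

>>> send_rows(series=[0,0,0.08,0,0,0,0,0,0,0.16,0,0,0,0,0,0,0.24,0,0,0,0,0,0,0.32,0,0,0,0,0,0,0.4,0,0,0,0,0,0,0.48,0,0,0,0,0,0,0.56,0,0,0,0])

```text
clock: 9.67
tcp_pos: [0.5994, -0.183, 0.0756]
orientation: [-0.0, 0.584, 0.812, -0.0]
wrist_force: [0.6, -0.4, -1.3]
finger_gap: 0.0097
```

>>> send_rows(series=[0,0,0.08,0,0,0,0,0,0,0.16,0,0,0,0,0,0,0.24,0,0,0,0,0,0,0.32,0,0,0,0,0,0,0.4,0,0,0,0,0,0,0.48,0,0,0,0,0,0,0.56,0,0,0,0])

```text
clock: 10.25
tcp_pos: [0.5997, -0.1831, 0.0706]
orientation: [0.0, 0.584, 0.812, 0.0]
wrist_force: [-0.6, 1.8, 3.8]
finger_gap: 0.0096
```

>>> send_rows(series=[0,0,0.08,0,0,0,0,0,0,0.16,0,0,0,0,0,0,0.24,0,0,0,0,0,0,0.32,0,0,0,0,0,0,0.4,0,0,0,0,0,0,0.48,0,0,0,0])

```text
clock: 10.75
tcp_pos: [0.5998, -0.1831, 0.066]
orientation: [0.001, 0.584, 0.812, 0.0]
wrist_force: [-1.3, 1.3, 7.1]
finger_gap: 0.0091
```

>>> send_rows(series=[0,0,0.08,0,0,0,0,0,0,0.16,0,0,0,0,0,0,0.24,0,0,0,0,0,0,0.32,0,0,0,0,0,0,0.4,0,0,0,0,0,0,0.4,0,0,0,0])

```text
clock: 11.25
tcp_pos: [0.6, -0.1831, 0.0625]
orientation: [0.001, 0.584, 0.812, 0.0]
wrist_force: [-2.0, 0.6, 10.4]
finger_gap: 0.0091
```

>>> send_rows(series=[0,0,0.06,0,0,0,0,0,0,0.12,0,0,0,0,0,0,0.16,0,0,0,0,0,0,0.16,0,0,0,0,0,0,0.16,0,0,0,0])

```text
clock: 11.67
tcp_pos: [0.6001, -0.1831, 0.0613]
orientation: [0.001, 0.584, 0.812, 0.0]
wrist_force: [-2.1, 1.3, 11.6]
finger_gap: 0.0091
```

```bash
python3 -c "
from h import *
s=get_state();print(s['tcp_pos'],s['wrist_force'],s['ft_torque'],s['joint_pos'])"
```

```text
[ 0.60008778 -0.18313292  0.06130752] [-2.07027773  1.30091808 11.56406801] [ 0.33892155  0.67876326 -0.04104929] [-4.24094114e-01  4.87388992e-01 -6.07042197e-02  1.02060392e+00
  7.35348488e-05  8.23278851e-01]
```

>>> send_rows(series=[0,0,0.03,0,0,-3,0,0,0,0.03,0,0,-6,0,0,0,0.03,0,0,-9,0,0,0,0.03,0,0,-13,0,0,0,0.03,0,0,-17,0,0,0,0.03,0,0,-21,0,0,0,0.03,0,0,-25,0,0,0,0.03,0,0,-30,0])

```text
clock: 12.33
tcp_pos: [0.6007, -0.1846, 0.0614]
orientation: [0.002, 0.353, 0.936, -0.001]
wrist_force: [-2.2, -1.6, 10.7]
finger_gap: 0.0095
```

```bash
python3 -c "
from h import *
s=get_state();print(s['tcp_pos'],s['wrist_force'],s['ft_torque'])"
```

```text
[ 0.60066298 -0.18455407  0.06141058] [-2.19817306 -1.63352128 10.71030109] [-0.50332649  0.55821903 -0.14749799]
```

>>> send_rows(series=[0,0,0.02,0,0,-5,0,0,0,0.02,0,0,-10,0,0,0,0.02,0,0,-15,0,0,0,0.02,0,0,-20,0,0,0,0.02,0,0,-26,0,0,0,0.02,0,0,-32,0,0,0,0.02,0,0,-38,0,0,0,0.02,0,0,-44,0,0,0,0.02,0,0,-50,0,0,0,0.02,0,0,-55,0])

```text
clock: 13.17
tcp_pos: [0.6003, -0.1863, 0.0614]
orientation: [0.001, -0.119, 0.993, -0.003]
wrist_force: [-4.2, -6.8, 11.3]
finger_gap: 0.009
```

```bash
python3 - <<'E'
from h import *
s=get_state();print(s['tcp_pos'],s['wrist_force'],s['ft_torque'],rot(s["orientation"]).as_matrix().round(3))
plan(s["tcp_pos"],198.5)
im=read_camera("wrist");cv2.imwrite("pics/w6.png",im[:, 120:520])
E
```

```text
[ 0.60028285 -0.18631954  0.06142895] [-4.17410738 -6.79259644 11.31249303] [-1.54092158  0.91088293 -0.13053393] [[-0.972 -0.237  0.002]
 [-0.237  0.971 -0.007]
 [-0.001 -0.007 -1.   ]]
shift cm [0. 0. 0.] rot [-0.4   0.02 -4.79] dist 0.0
```

View pics/w6.png

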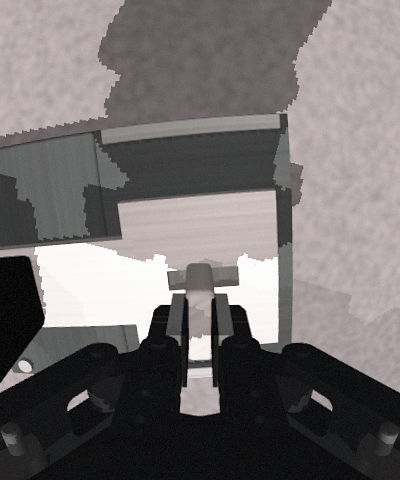

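>>> send_rows(series=[0.05,-0.03,0,0,0,0,0,0.1,-0.06,0,0,0,-1,0,0.15,-0.1,0,0,0,-2,0,0.2,-0.1,0,0,0,-3.5,0,0.2,-0.1,0,0,0,-4.8,0,0.2,-0.1,0,0,0,-4.8,0])

```text
clock: 13.72
tcp_pos: [0.5998, -0.1867, 0.0616]
orientation: [0.002, -0.159, 0.987, -0.003]
wrist_force: [-0.4, -2.5, 11.0]
finger_gap: 0.0092
```

```bash
python3 - <<'E'
from h import *
s=get_state();print(s['tcp_pos'],s['wrist_force'],s['ft_torque'])
A=rot(s["orientation"]).as_matrix();print("tool-frame force",A.T@s["wrist_force"]);plan(s["tcp_pos"],198.5)
E
```

```text
[ 0.59979885 -0.18667625  0.06158516] [-0.38675522 -2.49314121 10.99020767] [-0.64682762  0.22503341 -0.03343389]
tool-frame force [  1.11745335  -2.30821081 -10.98059461]
shift cm [0. 0. 0.] rot [-0.33  0.18 -0.17] dist 0.0
```

>>> send_rows(series=[0.03,-0.05,0,0,0,0,0,0.03,-0.05,-0.07,0,0,0,0,0.03,-0.05,-0.14,0,0,0,0,0.03,-0.05,-0.21,0,0,0,0,0.03,-0.05,-0.28,0,0,0,0,0.03,-0.05,-0.35,0,0,0,0,0.03,-0.05,-0.4,0,0,0,0])

```text
clock: 14.3
tcp_pos: [0.5997, -0.1868, 0.0651]
orientation: [0.002, -0.159, 0.987, -0.002]
wrist_force: [0.5, -2.2, 7.4]
finger_gap: 0.0093
```

>>> send_rows(series=[0,0,-0.06,0,0,0,0,0,0,-0.12,0,0,0,0,0,0,-0.16,0,0,0,0,0,0,-0.16,0,0,0,0])

```text
clock: 14.63
tcp_pos: [0.5996, -0.1868, 0.0665]
orientation: [0.002, -0.159, 0.987, -0.002]
wrist_force: [-0.8, -1.1, 8.3]
finger_gap: 0.0089
```

>>> send_rows(series=[0,0,-0.05,0,0,0,0,0,0,-0.1,0,0,0,0,0,0,-0.1,0,0,0,0])

```text
clock: 14.88
tcp_pos: [0.5996, -0.1867, 0.0674]
orientation: [0.002, -0.159, 0.987, -0.002]
wrist_force: [0.4, -1.8, 6.4]
finger_gap: 0.0094
```

>>> send_rows(series=[0,0,-0.05,0,0,0,0,0,0,-0.1,0,0,0,0,0,0,-0.1,0,0,0,0])

```text
clock: 15.13
tcp_pos: [0.5994, -0.1866, 0.068]
orientation: [0.002, -0.159, 0.987, -0.002]
wrist_force: [1.9, -3.6, 6.9]
finger_gap: 0.0095
```

>>> send_rows(series=[0,0,-0.05,0,0,0,0,0,0,-0.1,0,0,0,0,0,0,-0.1,0,0,0,0])

```text
clock: 15.38
tcp_pos: [0.5991, -0.1862, 0.0681]
orientation: [0.001, -0.159, 0.987, -0.001]
wrist_force: [3.6, -3.6, 1.0]
finger_gap: 0.0094
```

```bash
python3 - <<'E'
from h import *
s=get_state();print(s['tcp_pos'],s['wrist_force'],s['ft_torque'])
A=rot(s["orientation"]).as_matrix();print("tool-frame force",A.T@s["wrist_force"]);plan(s["tcp_pos"],198.7)
E
```

```text
[ 0.59906489 -0.18619813  0.06808082] [ 3.60347809 -3.61843837  0.96981693] [-0.99914839 -0.91684216 -0.01263205]
tool-frame force [-2.28667719 -4.56974414 -0.95249221]
shift cm [0. 0. 0.] rot [-0.16  0.11 -0.4 ] dist 0.0
```

>>> send_rows(series=[-0.03,-0.05,0,0,0,0,0,-0.05,-0.1,0,0,0,0,0,-0.05,-0.1,0,0,0,0,0], newtons=25)

```text
clock: 15.63
tcp_pos: [0.5991, -0.1864, 0.0681]
orientation: [0.001, -0.159, 0.987, -0.001]
wrist_force: [4.0, -3.7, 1.9]
finger_gap: 0.0092
```

>>> send_rows(series=[0,0,0,0,0,0,0.15,0,0,0,0,0,0,0.25,0,0,0,0,0,0,0.4,0,0,0,0,0,0,0.5,0,0,0,0,0,0,0.5,0,0,0,0,0,0,0.5])

```text
clock: 16.13
tcp_pos: [0.5978, -0.1854, 0.0674]
orientation: [-0.001, -0.159, 0.987, 0.0]
wrist_force: [0.0, 0.4, 0.5]
finger_gap: 0.0425
```

>>> send_rows(series=[0,0,-1,0,0,0,0.5,0,0,-3,0,0,0,0.5,0,0,-6,0,0,0,0.5,0,0,-9,0,0,0,0.5,0,0,-12,0,0,0,0.5,0,0,-14,0,0,0,0.5,0,0,-14,0,0,0,0.5,0,0,-14,0,0,0,0.5])

```text
clock: 16.8
tcp_pos: [0.5994, -0.1862, 0.2101]
orientation: [0.002, -0.159, 0.987, -0.001]
wrist_force: [-0.0, -0.0, -0.2]
finger_gap: 0.0427
```

```bash
python3 - <<'E'
from h import *
s=get_state();print(s['tcp_pos'],s['wrist_force'],s["finger_gap"])
a=read_camera("wrist");b=read_camera("scene")
b2=cv2.resize(b[90:270,50:250],(500,450));a2=cv2.resize(a[90:390,220:420],(300,450))
cv2.imwrite("pics/f.png",np.hstack([b2,a2]))
E
```

```text
[ 0.599355   -0.18619597  0.21011706] [-0.04604741 -0.03403942 -0.18129427] 0.042694152460304335
```

View pics/f.png

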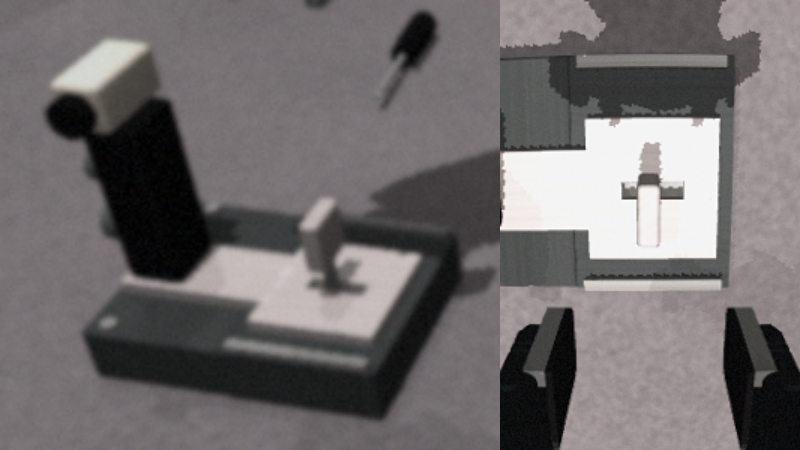

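The key stands upright, released, with its wing across the slot: left view (322,235), right view (648,210).

```bash
python3 -c "
from h import *
print(hand_in())"
```

```text
the job is handed in; nothing more can be done
None
```

The T-key is locked in the micromanipulator's foot, upright and let go, and the job is handed in at about 17 s on the robot's clock.

- **Pick-up:** I took the smaller bare-metal key from the parking block, leaving the bigger one and the green and pink ones where they stood. It came straight up without catching.
- **Slot and spring:** I found the slot with the wrist camera and corrected by about 1 mm each way. The head went in with no noticeable contact. I then pushed it against the spring with about 11.6 N, well under the 35 N limit.
- **Turn:** About 85° into the turn the side force reached about 8 N, because I had gripped the key slightly off its axis. I re-centred and finished the quarter turn.
- **Lock:** As it rose, the upward push dropped from about 7 N to 1 N. The key's underside was then about 16 mm below the foot's top, which is the lock level.

The last pictures show the key upright with its wing across the slot and the gripper clear above it. Wrist force was about zero. I did not check the locked height again after letting go. The top and wrist cameras disagreed by about 2.7 mm on where the slot was. I went by the wrist camera, and the clean entry bore that out.

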